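Set and hold a cantilever plank's overhang at the pointer

TASK

Set the plywood test plank for a bending test: take hold of the plank at the end away from the pointer gauge, then slide it along the top of the grey overhang stand towards the gauge until its free end is level with the pointer's tip, with the plank flat, on the stand's centre line and square to the stand's edge. Past its balance point it would tip off, so finish still holding it at the rear with your gripper; do not lift it off the stand, let it tip or push it against the gauge. Leave the cup, the foam specimen and the white disc alone.

Things in the scene. Friction and masses are not known exactly. Their poses are not given: they have to be found in the camera images.
- plank_center (a point): centre (half-way up) of the loose plywood plank, 46 mm wide (x) x 260 mm long (y) x 18 mm thick (z), about 0.14 to 0.24 kg, its centre of mass at its middle; it lies flat across the stand's top, sticking out a little at both ends. The pads can pinch it across its 46 mm width; over the stand the fingertips must stay above the stand's top, 9 mm below this point
- plank_end_left (a point): middle of the plank's end face at its +y end (to the robot's left), 130 mm from the plank's centre, half-way up
- plank_end_right (a point): middle of the plank's end face at its -y end (to the robot's right), 130 mm from the plank's centre, half-way up
- stand_top (a point): centre of the flat top face of the fixed overhang stand: grey pedestal with an aluminium top plate 130 mm (x) by 180 mm (y), 90 mm above the bench. The plank slides along this point's y axis, over the y = +90 or -90 mm edge of the plate, whichever is on the gauge's side
- stand: the same fixed overhang stand; origin on the bench under its centre, axes as for stand_top
- pointer_tip (a point): tip of the pointer of the fixed gauge; axes parallel to the stand's. It stands beyond the stand's left (+y) or right (-y) end, 145 to 180 mm out from the plate's edge, 43 mm to the far (+x) side of the stand's centre line, 9 mm above the level of the stand's top, and points to -x at the plank's path. The plank's free end must come to the same y as this tip, measured in this point's frame
- gauge: the fixed pointer gauge: 44 mm square steel foot, upright rod 10 mm thick and 125 mm high, clamp and pointer that reaches 42 mm to -x from the rod; origin on the bench under the rod
- plank: the plank; origin at the centre of its underside, axes as for plank_center
- cup_center (a point): bystander: centre of an empty white round cup, 72 mm across, 51 mm high, standing beyond the stand's other end
- cup: the same cup; origin at the centre of its underside
- foam_center (a point): bystander: centre of a flat foam specimen, 37 x 116 x 7 mm, lying on the bench
- disc_center (a point): bystander: centre of a white test disc, 145 mm across, 20 mm thick, lying on the bench
Not all that is in view belongs to the job. Leave any red look-alike of the cup alone.

How it is judged:
On the way:
1. the plank is held by the gripper before it has passed its balance point (contact force between plank and the fingers above 1 N and horizontal distance between plank_center and stand_top below 0.085 m), for 0.1 s.
At the end, for the whole second after the job is handed in: free end level with the pointer tip within 5 mm; plank within 15 mm of the stand's centre line, 5 degrees square, tilt under 3.4 degrees, resting on the stand, touching neither gauge nor cup; gripper still pressing on it with over 1 N, more than 120 mm from the pointer ((y of plank_end_left in the frame of pointer_tip between -0.005 and 0.005 m or y of plank_end_right in the frame of pointer_tip between -0.005 and 0.005 m) and x of plank_center in the frame of stand_top between -0.015 and 0.015 m and angle between the y axis of plank_center and the y axis of stand_top, either way round below 0.087 rad and angle between plank_center's own z axis and vertical below 0.06 rad and contact force between plank and the fingers above 1 N and horizontal distance between the grasp point and pointer_tip above 0.12 m and contact force between plank and stand above 0.2 N and contact force between plank and gauge below 0.1 N and contact force between plank and cup below 0.1 N); the arm keeps its last pose, push and grip.
It fails at once if the plank is lifted more than 25 mm off the stand (z of plank_center in the frame of stand_top above 0.034 m).
It fails at once if the plank tips by more than 9 degrees (angle between plank_center's own z axis and vertical above 0.16 rad).
It fails at once if the plank is pushed against the gauge (contact force between plank and gauge above 3 N).
It fails at once if the cup, the foam specimen or the disc is moved by more than 30 mm (distance of any of cup_center, foam_center, disc_center from where it was at the start of the episode above 0.03 m).
It also fails if it takes over 32 s, if anything falls off the work surface, if the arm or the gripper's body presses on something with over 40 N, if the wrist force passes 120 N, or if a joint passes its speed limit or range.

ROBOT

A 6-joint arm with a two-finger parallel gripper is mounted at the origin on a cart in front of the work surface, level with it; the furniture and walls round the work are solid. World frame = base frame: x ahead of the robot, y to its left, z up, the work surface at z = 0. Lengths are in m, angles in rad, forces in N, time in s.
With the tool pointing down it reaches from about 0.25 to 0.8 m from the base axis. Payload 3.9 kg.
Tool frame: the origin (TCP) lies between the finger pads; the fingertips stand 11 mm ahead of it and the grasp point (between the pads) lies 8 mm behind it (tip_extent is the distance from the TCP to the fingertips, in m); z points along the fingers, y is the direction in which the jaws open and shut (so a half turn about z gives the same grasp; the last joint's range is limited). The gripper opens to 85 mm and grips with 20 to 120 N. Pads are 22 mm wide; open, the fingers measure 114 mm over their backs; the gripper's body (76 mm by 85 mm) begins 54 mm behind the grasp point. The pads swing forward as they close: fully open they stand 13 mm farther back than shut.
Start: joints at [1.235, 0.26, -0.138, 1.173, 0, 1.571], TCP at [0.173, 0.496, 0.242] pointing down, gripper open.
Joint ranges: [-2.78, 2.78], [-0.83, 1.72], [-1.28, 1.37], [-1.9, 2.12], [-1.57, 1.48], [-3.14, 3.14]. Speed limits (rad/s): [2.57, 2.57, 3.14, 3.14, 3.14, 3.14].

INTERFACE

Orientations are given as a unit quaternion [x, y, z, w].
In Python, from workcell import get_obs, grab_frame, hand_in, tip_extent gives the robot as it stands.
- The arm moves only by the tool send_rows, never from a script. Its argument "moves" is a list that holds one entry, the list of rows, each a list of 5 numbers: the finger opening in cm, from 0 to 8.54, then the shift along the tool's x, y, z in cm, then the turn about the tool's z in degrees. In form: [[[hand, tx, ty, tz, twist], ...]]. A call has 1 to 12 rows; each row shifts and turns the pose as measured when the row begins, along the tool's axes as they then stand; what a row does not reach is not made up. A row lasts 1/10 s, in which the tool goes at most 50 mm and 8.59 degrees, less where a joint would pass 70% of its speed; a pose out of reach is approached as far as the arm can. A call with a gripper value outside its range is refused whole. The fingers move at their own pace and stop on an object; the grip force is fixed at half the most. Time passes only in rows, so rows that do not move let the fingers close. It gives the time, the measured TCP pose, the force and the opening at its end, in the units of the state.
- get_obs(): the state, without advancing time (a new reading comes with each control period).
- grab_frame(name): name is "side" or "top"; returns a dict with "pixels" (420x560x3 uint8, red, green, blue), "depth" (420x560 float32, m along the optical axis (not along the pixel's ray), 0 where there is no reading), "fov_y" (degrees; the focal length in pixels is half the picture's height over the tangent of half this angle, whatever the lens; pixels are square), "cx", "cy" (the principal point, pixels), "rvec" (rotation vector, rad) and "tvec" (3), from world to camera coordinates, as OpenCV has them. Camera axes: x right, y down, z forward; pixel columns grow to the right and rows downward; lengths in m; the calibration is good to about 2 mm. A picture is of the moment at which its call begins.
- hand_in(): hands the job in, once; it reports no verdict.
The state is a dict: "t": time; "q": joint angles; "joint_velocities": joint speeds; "joint_efforts": joint torques, N m; "ee_pos": TCP position; "tool_rot": TCP orientation; "force": force on the tool from outside, world axes, zero at the start; "moment": the same for the moment, N m; "grip_width": opening from 0.0 (shut) to 1.0 (fully open).
Only numpy, scipy, OpenCV 4.12 (cv2) and the standard library are available. Lean on these libraries where they do the work, as an engineer would, in place of code of your own. Each camera call takes 0.05 s, during which the arm holds its last target.

## Working session

There is one attempt and no reset: what is moved stays moved. The work goes in short steps, Python scripts to look and compute and a tool call to move; the robot and the scene stay as the last step left them, time stands still between calls to the robot, and variables do not carry over. Pictures are saved under pics/ and viewed, and the job is handed in when it is done.

Besides the shell and the picture viewer there is one more tool, called after "Call:" as name(argument=value, ...), one argument or row to a line, values as JSON. send_rows: Moves the arm, as the interface text tells. Its arguments: {"type":"object","properties":{"moves":{"type":"array"}},"required":["moves"]}

```bash
mkdir -p pics; cat > h.py <<'E'
import numpy as np,cv2
from workcell import get_obs, grab_frame
def snap(n,out=None):
    f=grab_frame(n)
    if out: cv2.imwrite('pics/'+out,cv2.cvtColor(f['pixels'],cv2.COLOR_RGB2BGR))
    np.savez('last_'+n,**f); return f
def K(f):
    F=f['pixels'].shape[0]/2/np.tan(np.radians(f['fov_y'])/2); return F
def world(f,u,v,d=None,z=None):
    F=K(f);R=cv2.Rodrigues(np.array(f['rvec'],float))[0];t=np.array(f['tvec'],float).ravel()
    r=np.array([(u-f['cx'])/F,(v-f['cy'])/F,1.])
    c=-R.T@t; w=R.T@r
    if z is not None: return c+w*(z-c[2])/w[2]
    if d is None: d=f['depth'][int(round(v)),int(round(u))]
    return c+w*d
def proj(f,p):
    F=K(f);R=cv2.Rodrigues(np.array(f['rvec'],float))[0]
    c=R@np.array(p)+np.array(f['tvec'],float).ravel(); return c[0]/c[2]*F+f['cx'],c[1]/c[2]*F+f['cy']
E
python3 - <<'E'
from h import *
for n in('top','side'):
    f=snap(n,n+'0.png'); R=cv2.Rodrigues(np.array(f['rvec'],float))[0];print(n,-R.T@np.array(f['tvec']).ravel(),f['fov_y'],f['cx'],f['cy'],R[2])
o=get_obs();print({k:np.round(v,3) for k,v in o.items()})
E
```

```text
top [0.41685537 0.03021839 1.50345767] 55.17736916203493 287.0360592496018 209.17266115500374 [ 8.11244903e-02  8.74931319e-04 -9.96703593e-01]
side [ 0.01793072 -1.16290468  0.95632799] 48.547550465208 277.70103219411254 216.2008953958064 [ 0.34028859  0.76827648 -0.5421761 ]
{'t': np.float64(0.1), 'q': array([ 1.235,  0.261, -0.139,  1.173,  0.   ,  1.571]), 'joint_velocities': array([-0.001, -0.003,  0.005,  0.002,  0.   , -0.001]), 'joint_efforts': array([ 0.0000e+00, -4.0651e+01,  2.5453e+01,  1.0000e-02,  0.0000e+00,
        0.0000e+00]), 'ee_pos': array([0.173, 0.495, 0.242]), 'tool_rot': array([ 0.167,  0.986, -0.001, -0.   ]), 'force': array([ 0.025,  0.809, -0.28 ]), 'moment': array([ 0.011, -0.062, -0.057]), 'grip_width': np.float64(0.997)}
```

View pics/top0.png

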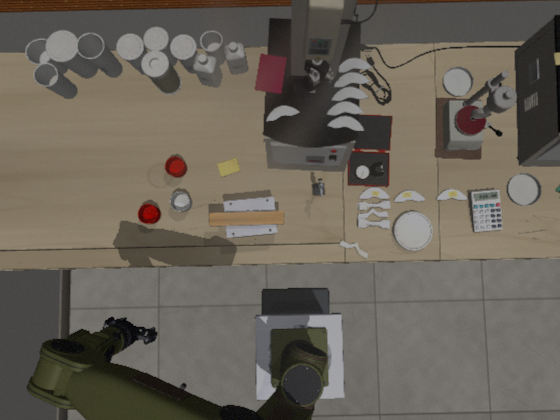

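View pics/side0.png

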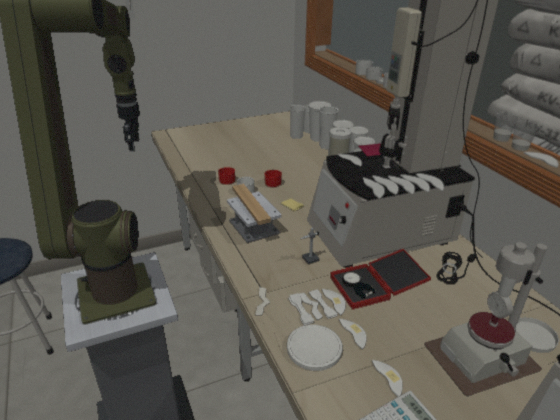

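```bash
python3 - <<'E'
import cv2
a=cv2.imread('pics/top0.png')[160:265,140:340];cv2.imwrite('pics/top0c.png',cv2.resize(a,None,fx=4,fy=4,interpolation=cv2.INTER_CUBIC))
a=cv2.imread('pics/side0.png')[160:270,205:335];cv2.imwrite('pics/side0c.png',cv2.resize(a,None,fx=5,fy=5,interpolation=cv2.INTER_CUBIC))
E
```

```text
(no output)
```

View pics/top0c.png

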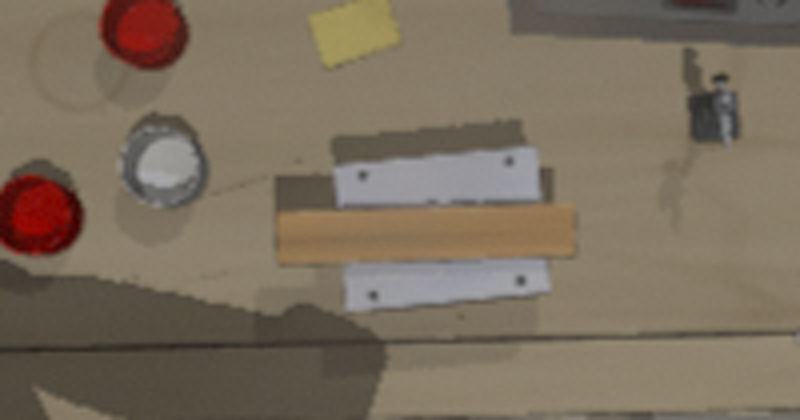

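View pics/side0c.png

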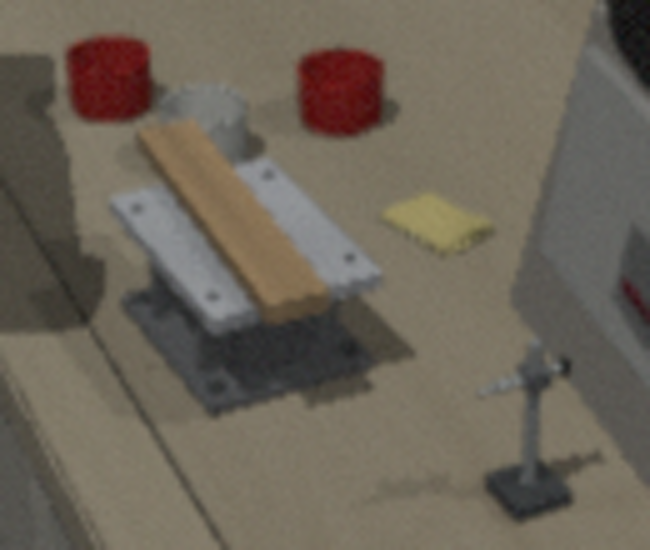

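```bash
cat >> h.py <<'E'
def load(n): return dict(np.load('last_%s.npz'%n))
def tc(x,s,o): return (x+.5)/s-.5+o
E
python3 - <<'E'
from h import *
f=load('top')
print('plate')
P=np.array([world(f,tc(x,4,140),tc(y,4,160),z=.09) for x,y in [(335,165),(538,148),(550,291),(347,311)]]);print(P.round(4),P.mean(0))
print(np.linalg.norm(P-np.roll(P,-1,0),axis=1))
for a,b in((0,1),(3,2)):
  d=P[a]-P[b];print('ydir ang',np.degrees(np.arctan2(-d[0],d[1])))
for a,b in((0,3),(1,2)):
  d=P[a]-P[b];print('xdir ang',np.degrees(np.arctan2(d[1],d[0])))
print('plank')
Q=np.array([world(f,tc(x,4,140),tc(y,4,160),z=.108) for x,y in [(277,212),(575,206),(576,256),(279,265)]]);print(Q.round(4),Q.mean(0))
print(np.linalg.norm(Q-np.roll(Q,-1,0),axis=1))
d=(Q[0]+Q[3]-Q[1]-Q[2]);print(np.degrees(np.arctan2(-d[0],d[1])))
print('tip top',world(f,tc(729,4,140),tc(145,4,160),z=.099), 'cup',world(f,tc(165,4,140),tc(165,4,160),z=.051))
s=load('side')
print('tip side',world(s,tc(480,5,205),tc(393,5,160),z=.099), world(s,tc(480,5,205),tc(393,5,160)))
for x,y in [(110,203),(270,158),(383,275),(215,325)]: print('plate side',world(s,tc(x,5,205),tc(y,5,160),z=.09).round(4))
for x,y in [(137,130),(195,120),(327,293),(265,308)]: print('plank side',world(s,tc(x,5,205),tc(y,5,160),z=.108).round(4))
# depth-based
pts=[]
for v in range(190,245):
  for u in range(215,290):
    w=world(f,u,v); 
    if w[2]>.08 : pts.append([u,v,*w])
pts=np.array(pts);print(np.histogram(pts[:,4],bins=np.arange(.08,.125,.003)))
E
```

```text
plate
[[0.5661 0.2559 0.09  ]
 [0.5774 0.0762 0.09  ]
 [0.4509 0.068  0.09  ]
 [0.4371 0.2464 0.09  ]] [0.50786865 0.16162148 0.09      ]
[0.18006352 0.12677443 0.17896966 0.12933428]
ydir ang 3.6005282997971997
ydir ang 4.417821471962102
xdir ang 4.20934603798115
xdir ang 3.7190287144894274
plank
[[0.5241 0.3039 0.108 ]
 [0.5239 0.0443 0.108 ]
 [0.4803 0.0443 0.108 ]
 [0.4779 0.3024 0.108 ]] [0.50156859 0.1737322  0.108     ]
[0.25954395 0.04355659 0.25804438 0.04621326]
0.23827659391166484
tip top [ 0.57546525 -0.09195789  0.099     ] cup [0.57347843 0.41663346 0.051     ]
tip side [ 0.57125013 -0.09408477  0.099     ] [ 0.57182488 -0.09297457  0.09810947]
plate side [0.4343 0.2349 0.09  ]
plate side [0.5651 0.2507 0.09  ]
plate side [0.5769 0.0693 0.09  ]
plate side [0.4485 0.0566 0.09  ]
plank side [0.4778 0.2991 0.108 ]
plank side [0.523  0.2968 0.108 ]
plank side [0.5218 0.038  0.108 ]
plank side [0.477  0.0373 0.108 ]
(array([  7, 102, 341, 452, 248,  45,  16,  74, 249, 352, 182,  46,   2,
         0]), array([0.08 , 0.083, 0.086, 0.089, 0.092, 0.095, 0.098, 0.101, 0.104,
       0.107, 0.11 , 0.113, 0.116, 0.119, 0.122]))
```

Call:
send_rows(
  moves=[
    [[8.5,-3.8,-1,0,0],[8.5,-3.8,-1,0,0],[8.5,-3.8,-1,0,0],[8.5,-3.8,-1,0,0],[8.5,-3.8,-1,0,0],[8.5,-3.8,-1,0,0],[8.5,-3.8,-1,0,0],[8.5,-3.8,-1,0,0],[8.5,-3.8,-1,0,0],[8.5,-3.8,-1,0,0]],
  ],
)

```text
t: 1.1
ee_pos: [0.5055, 0.2702, 0.2364]
tool_rot: [0.161, 0.987, -0.003, -0.003]
force: [0.3, 1.9, -0.3]
grip_width: 0.994
```

Call:
send_rows(
  moves=[
    [[8.5,0,0,0,8.5],[8.5,0,0,0,8.5],[8.5,0,0,0,8.5],[8.5,0,0,0,8.5],[8.5,0,0,0,8.5],[8.5,0,0,0,8.5],[8.5,0,0,0,8.5],[8.5,0,0,0,8.5]],
  ],
)

```text
t: 1.9
ee_pos: [0.509, 0.2637, 0.2306]
tool_rot: [0.692, 0.722, -0.009, -0.002]
force: [0.1, -0.4, -0.8]
grip_width: 0.993
```

```bash
cat >> h.py <<'E'
from workcell import tip_extent
from scipy.spatial.transform import Rotation as Ro
def st():
    o=get_obs();R=Ro.from_quat(o['tool_rot']).as_matrix()
    print('t',round(float(o['t']),2),'pos',np.round(o['ee_pos'],4),'x',R[:,0].round(3),'y',R[:,1].round(3),'yang',np.degrees(np.arctan2(R[1,1],R[0,1])).round(2),'F',np.round(o['force'],2),'M',np.round(o['moment'],2),'g',round(float(o['grip_width']),3),'tip',tip_extent() if callable(tip_extent) else tip_extent,'q',np.round(o['q'],2))
    return o,R
E
python3 -c "from h import *;st()"
```

```text
t 1.9 pos [0.509  0.2637 0.2306] x [-0.042  0.999 -0.011] y [ 0.999  0.042 -0.015] yang 2.39 F [ 0.09 -0.35 -0.84] M [ 0.07 -0.    0.01] g 0.993 tip 0.011 q [ 0.48  0.36 -0.02  1.21 -0.    2.01]
```

Call:
send_rows(
  moves=[
    [[8.5,0.6,-0.4,2.0,1.1],[8.5,0.6,-0.4,2.0,1.1],[8.5,0,0,2.0,0],[8.5,0,0,2,0],[8.5,0,0,0.5,0],[8.5,0,0,0,0]],
  ],
)

```text
t: 2.5
ee_pos: [0.498, 0.2742, 0.1412]
tool_rot: [0.708, 0.707, -0.011, -0.002]
force: [-0.5, 0.2, 0.2]
grip_width: 0.996
```

```bash
python3 - <<'E'
from h import *
st()
f=snap('top','top1.png');s=snap('side','side1.png')
a=cv2.imread('pics/top1.png')[160:265,140:340];cv2.imwrite('pics/top1c.png',cv2.resize(a,None,fx=4,fy=4,interpolation=cv2.INTER_CUBIC))
a=cv2.imread('pics/side1.png')[130:270,205:335];cv2.imwrite('pics/side1c.png',cv2.resize(a,None,fx=4,fy=4,interpolation=cv2.INTER_CUBIC))
E
```

```text
t 2.5 pos [0.498  0.2742 0.1412] x [ 0.001  1.    -0.013] y [ 1.    -0.001 -0.018] yang -0.08 F [-0.5   0.15  0.21] M [-0.   -0.05  0.02] g 0.996 tip 0.011 q [ 0.5   0.41 -0.19  0.99 -0.    2.08]
```

View pics/top1c.png

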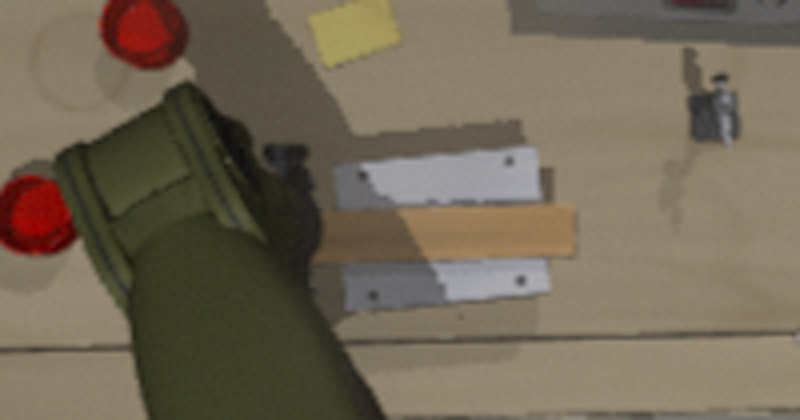

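View pics/side1c.png

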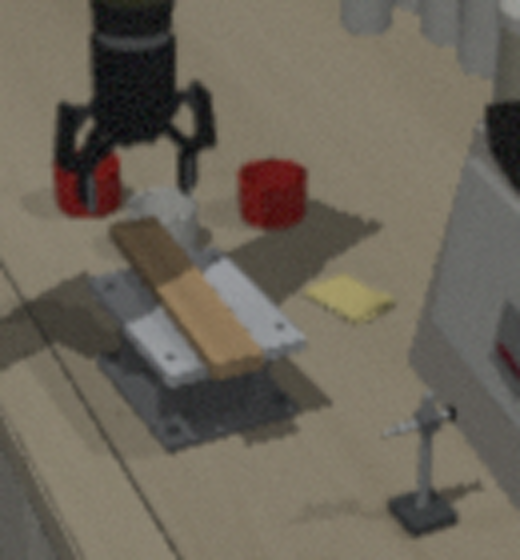

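Call:
send_rows(
  moves=[
    [[8.5,0,0.3,1.5,0],[8.5,0,0,1.5,0],[8.5,0,0,0.7,0],[8.5,0,0,0,0]],
  ],
)

```text
t: 3.0
ee_pos: [0.5051, 0.276, 0.1094]
tool_rot: [0.708, 0.706, -0.005, -0.0]
force: [0.2, 0.4, -0.6]
grip_width: 0.995
```

```bash
python3 -c "from h import *;st()"
```

```text
t 3.0 pos [0.5051 0.276  0.1094] x [ 0.002  1.    -0.007] y [ 1.    -0.002 -0.008] yang -0.1 F [ 0.19  0.41 -0.55] M [0.01 0.03 0.05] g 0.995 tip 0.011 q [ 0.5   0.44 -0.23  0.91 -0.    2.07]
```

Call:
send_rows(
  moves=[
    [[8.5,0,-0.3,0.6,0],[8.5,0,0,0,0]],
  ],
)

```text
t: 3.2
ee_pos: [0.5028, 0.2764, 0.1046]
tool_rot: [0.708, 0.706, -0.004, 0.0]
force: [-0.4, -0.2, 0.5]
grip_width: 0.992
```

```bash
python3 -c "from h import *;st()"
```

```text
t 3.2 pos [0.5028 0.2764 0.1046] x [ 0.002  1.    -0.006] y [ 1.    -0.002 -0.006] yang -0.11 F [-0.4  -0.23  0.52] M [0.04 0.02 0.01] g 0.992 tip 0.011 q [ 0.5   0.44 -0.25  0.89 -0.    2.08]
```

Call:
send_rows(
  moves=[
    [[4,0,0,0.1,0],[4,0,0,0,0],[4,0,0,0,0],[4,0,0,0,0],[4,0,0,0,0],[4,0,0,0,0],[4,0,0,0,0]],
  ],
)

```text
t: 3.9
ee_pos: [0.5036, 0.277, 0.1053]
tool_rot: [0.708, 0.707, -0.003, 0.001]
force: [-0.4, 1.0, 0.6]
grip_width: 0.519
```

```bash
python3 - <<'E'
from h import *
st()
f=snap('top','top2.png');s=snap('side','side2.png')
a=cv2.imread('pics/top2.png')[160:265,140:340];cv2.imwrite('pics/top2c.png',cv2.resize(a,None,fx=4,fy=4,interpolation=cv2.INTER_CUBIC))
a=cv2.imread('pics/side2.png')[150:270,205:335];cv2.imwrite('pics/side2c.png',cv2.resize(a,None,fx=5,fy=5,interpolation=cv2.INTER_CUBIC))
E
```

```text
t 3.9 pos [0.5036 0.277  0.1053] x [ 0.002  1.    -0.005] y [ 1.    -0.002 -0.003] yang -0.1 F [-0.4   0.99  0.6 ] M [-0.03  0.06  0.  ] g 0.519 tip 0.011 q [ 0.5   0.44 -0.25  0.89 -0.    2.08]
```

View pics/side2c.png

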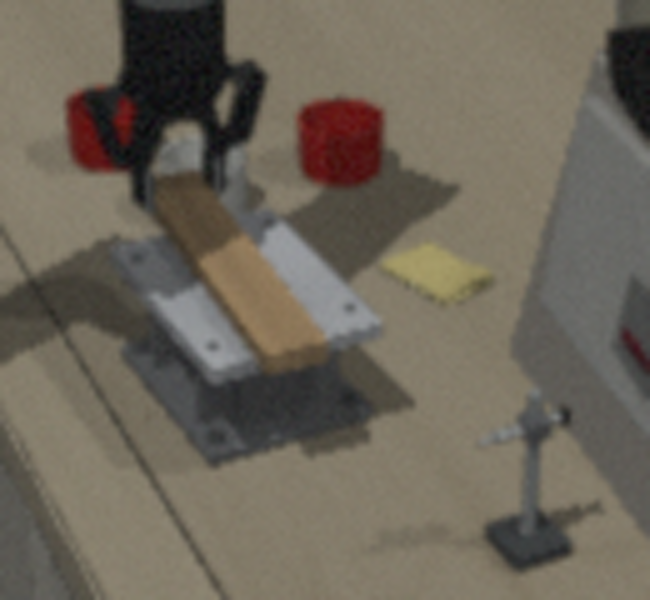

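View pics/top2c.png

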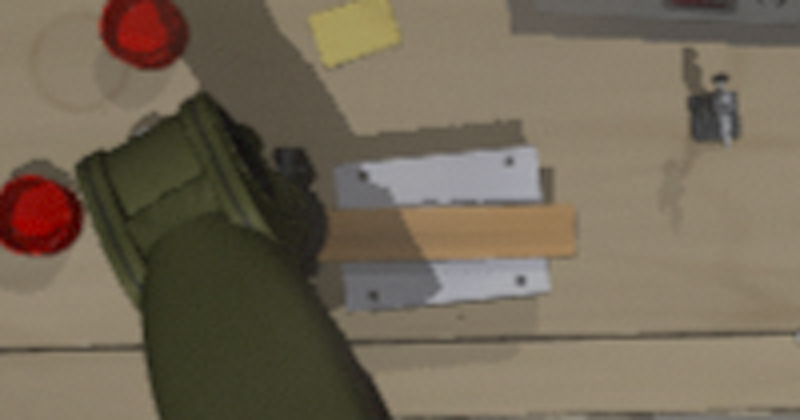

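Call:
send_rows(
  moves=[
    [[4,-1,0,0,-0.5],[4,-1,0,0,-0.5],[4,-1,0,0,-0.5],[4,-1,0,0,-0.5],[4,-1,0,0,0],[4,0,0,0,0]],
  ],
)

```text
t: 4.6
ee_pos: [0.5043, 0.2221, 0.1053]
tool_rot: [0.694, 0.72, -0.003, 0.0]
force: [-0.8, -0.6, -0.4]
grip_width: 0.52
```

```bash
python3 -c "from h import *;st()"
```

```text
t 4.6 pos [0.5043 0.2221 0.1053] x [-0.036  0.999 -0.005] y [ 0.999  0.036 -0.003] yang 2.05 F [-0.8  -0.63 -0.36] M [-0.16 -0.04  0.01] g 0.52 tip 0.011 q [ 0.42  0.4  -0.31  0.87 -0.    1.95]
```

Call:
send_rows(
  moves=[
    [[4,-1,0,0,-0.5],[4,-1,0,0,-0.5],[4,-1,0,0,-0.5],[4,-1,0,0,-0.5],[4,-1,0,0,0],[4,-1,0,0,0],[4,-0.5,0,0,0],[4,0,0,0,0]],
  ],
)

```text
t: 5.4
ee_pos: [0.5086, 0.1513, 0.1058]
tool_rot: [0.681, 0.732, -0.002, 0.0]
force: [-0.2, 1.0, -0.9]
grip_width: 0.521
```

```bash
python3 - <<'E'
from h import *
st()
f=snap('top','top3.png');s=snap('side','side3.png')
a=cv2.imread('pics/top3.png')[170:265,190:340];cv2.imwrite('pics/top3c.png',cv2.resize(a,None,fx=5,fy=5,interpolation=cv2.INTER_CUBIC))
a=cv2.imread('pics/side3.png')[170:270,205:335];cv2.imwrite('pics/side3c.png',cv2.resize(a,None,fx=6,fy=6,interpolation=cv2.INTER_CUBIC))
E
```

```text
t 5.4 pos [0.5086 0.1513 0.1058] x [-0.073  0.997 -0.003] y [ 0.997  0.073 -0.003] yang 4.18 F [-0.16  0.96 -0.95] M [0.25 0.02 0.01] g 0.521 tip 0.011 q [ 0.29  0.37 -0.36  0.85 -0.    1.79]
```

View pics/side3c.png

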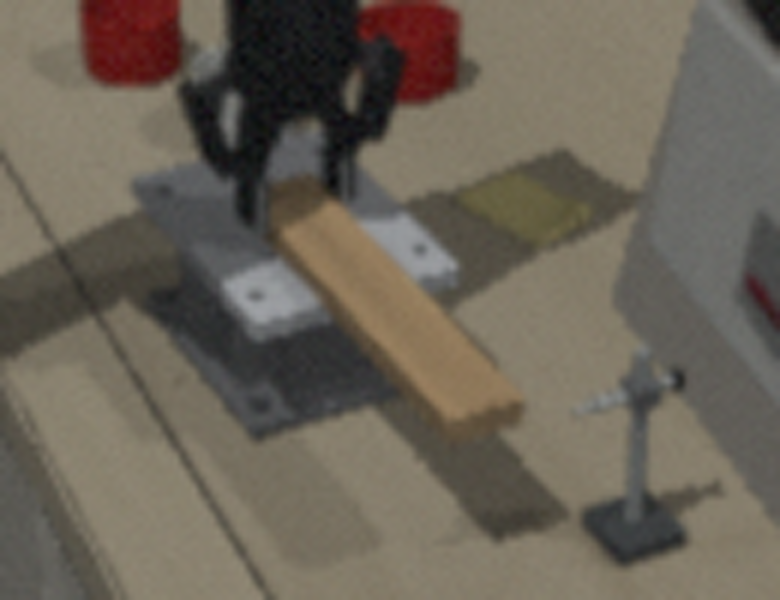

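View pics/top3c.png

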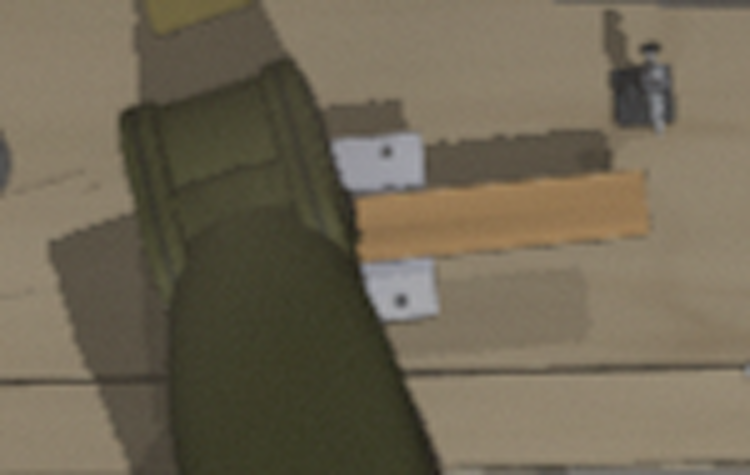

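```bash
python3 - <<'E'
from h import *
for n,(u0,v0,w,h) in {'top':(290,180,50,45),'side':(265,210,50,45)}.items():
    f=load(n);a=f['pixels'][v0:v0+h,u0:u0+w,::-1];cv2.imwrite(f'pics/{n}3z.png',cv2.resize(a,None,fx=14,fy=13.0,interpolation=cv2.INTER_CUBIC) if 0 else cv2.resize(a,None,fx=12,fy=12,interpolation=cv2.INTER_CUBIC))
E
```

```text
(no output)
```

View pics/top3z.png

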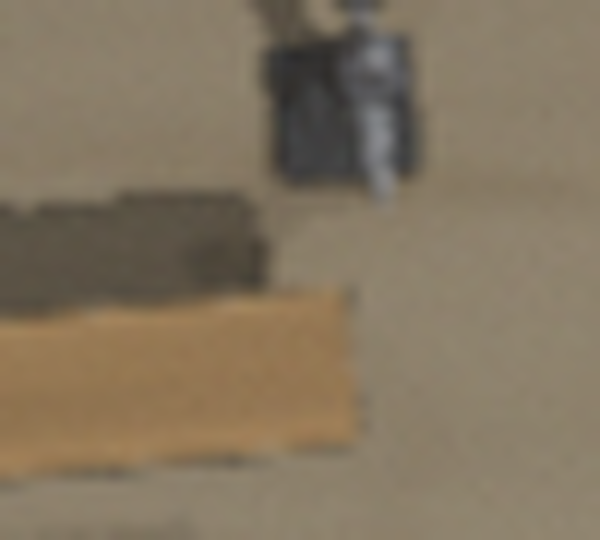

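View pics/side3z.png

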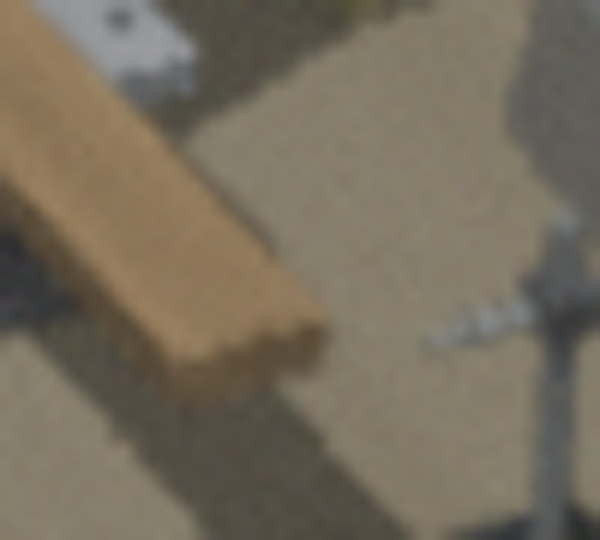

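```bash
cat > m.py <<'E'
from h import *
ys=np.array([-.07,.9975,0]);xs=np.array([.9975,.07,0])
def go(n,corn,tip,u0,v0,s,plate=()):
    f=load(n);c=[world(f,tc(x,s,u0),tc(y,s,v0),z=.108) for x,y in corn]
    t=world(f,tc(tip[0],s,u0),tc(tip[1],s,v0),z=.099);e=(c[0]+c[1])/2
    print(n,'end',e.round(4),'tip',t.round(4),'gap y %.4f x %.4f'%(ys@(e-t),xs@(e-t)),'width',np.linalg.norm(c[0]-c[1]))
E
python3 - <<'E'
from m import *
go('top',[(348,290),(360,443)],(383,197),290,180,12)
go('side',[(328,325),(178,365)],(428,342),265,210,12)
E
```

```text
top end [ 0.5249 -0.0799  0.108 ] tip [ 0.5752 -0.0905  0.099 ] gap y 0.0141 x -0.0494 width 0.0446541259183256
side end [ 0.5222 -0.0874  0.108 ] tip [ 0.5705 -0.0928  0.099 ] gap y 0.0088 x -0.0478 width 0.043445563684383806
```

```bash
python3 - <<'E'
from m import *
s=load('side');f=load('top')
for x,y in[(322,362),(185,400)]: print('bot',world(s,tc(x,12,265),tc(y,12,210),z=.09).round(4))
def med(f,poly):
    m=np.zeros(f['depth'].shape,np.uint8);cv2.fillPoly(m,[np.array(poly,np.int32)],1)
    p=np.array([world(f,u,v) for v,u in zip(*np.nonzero(m)) if f['depth'][v,u]>0])
    A=np.c_[p[:,:2]-p[:,:2].mean(0),np.ones(len(p))];c=np.linalg.lstsq(A,p[:,2],rcond=None)[0]
    print(len(p),'mean',p.mean(0).round(4),'plane',c.round(4))
med(f,[(266,211),(317,207),(317,216),(266,219)])
med(s,[(257,203),(285,234),(280,237),(254,207)])
# plate top parts
med(s,[(245,216),(250,214),(256,221),(248,223)]); med(f,[(260,199),(272,198),(272,205),(260,206)])
# bench
med(s,[(295,270),(310,270),(310,280),(295,280)]);med(f,[(330,225),(340,225),(340,232),(330,232)])
print(world(f,321,186),world(s,300,238.5))
E
```

```text
bot [ 0.5464 -0.0788  0.09  ]
bot [ 0.5061 -0.0801  0.09  ]
493 mean [0.516  0.0145 0.1074] plane [0.013  0.0067 0.1074]
251 mean [0.5154 0.0309 0.1058] plane [-0.0493 -0.0025  0.1058]
70 mean [0.4696 0.0902 0.0879] plane [-0.0336 -0.0155  0.0879]
104 mean [0.5588 0.1052 0.0902] plane [-0.0291  0.0236  0.0902]
173 mean [ 0.5536 -0.1512 -0.0017] plane [-0.009  -0.017  -0.0017]
88 mean [ 4.630e-01 -1.461e-01  3.000e-04] plane [0.011  0.021  0.0003]
[ 0.60721595 -0.08781498  0.12286349] [ 0.63582358  0.03517366 -0.00533207]
```

Call:
send_rows(
  moves=[
    [[4,-0.6,0,0,0],[4,-0.6,0,0,0],[4,0,0,0,0],[4,0,0,0,0]],
  ],
)

```text
t: 5.9
ee_pos: [0.5096, 0.1397, 0.1057]
tool_rot: [0.68, 0.733, -0.002, 0.0]
force: [-0.5, 1.2, 0.2]
grip_width: 0.517
```

```bash
python3 - <<'E'
from h import *
st()
for n,(u0,v0,w,h) in {'top':(290,180,50,45),'side':(265,210,50,45)}.items():
    f=snap(n);a=f['pixels'][v0:v0+h,u0:u0+w,::-1];cv2.imwrite(f'pics/{n}4z.png',cv2.resize(a,None,fx=12,fy=12,interpolation=cv2.INTER_CUBIC))
E
```

```text
t 5.9 pos [0.5096 0.1397 0.1057] x [-0.075  0.997 -0.003] y [ 0.997  0.075 -0.003] yang 4.3 F [-0.54  1.17  0.21] M [ 0.33  0.05 -0.05] g 0.517 tip 0.011 q [ 0.27  0.36 -0.37  0.84 -0.    1.76]
```

View pics/top4z.png

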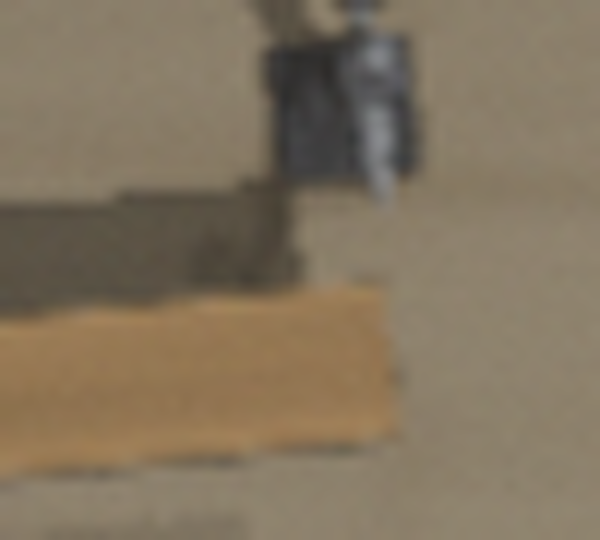

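View pics/side4z.png

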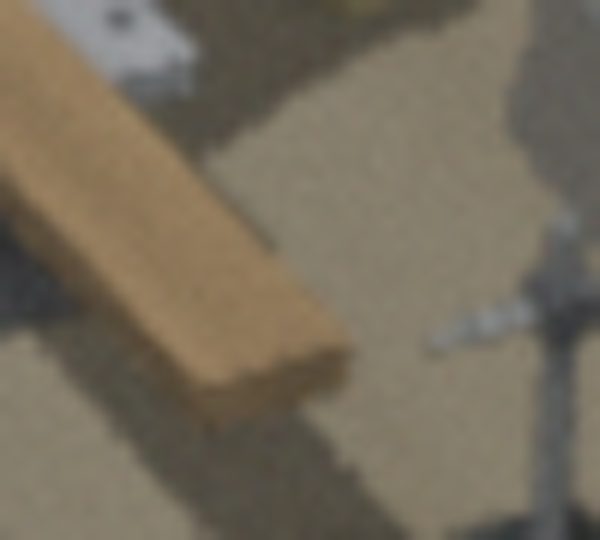

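```bash
python3 - <<'E'
from m import *
go('top',[(385,287),(400,437)],(383,197),290,180,12)
go('side',[(350,347),(205,387)],(428,342),265,210,12)
for n,u0,v0,tip in(('top',290,180,(383,197)),('side',265,210,(428,342))):
    f=load(n);t=world(f,tc(tip[0],12,u0),tc(tip[1],12,v0),z=.099)
    a=cv2.imread(f'pics/{n}4z.png')
    for z,c in((.108,(0,0,255)),(.09,(255,0,0))):
        P=[]
        for x in(-.043-.023,-.043+.023):
            p=t+xs*x;p[2]=z;u,v=proj(f,p);P.append((int((u-u0+.5)*12-.5),int((v-v0+.5)*12-.5)))
        print(n,z,P);cv2.line(a,P[0],P[1],c,1)
    cv2.imwrite(f'pics/{n}4m.png',a)
s=load('side')
p=np.array([0.5076,-.1,.09])
E
```

```text
top end [ 0.526  -0.0911  0.108 ] tip [ 0.5752 -0.0905  0.099 ] gap y 0.0028 x -0.0491 width 0.04385898635042255
side end [ 0.524  -0.0988  0.108 ] tip [ 0.5705 -0.0928  0.099 ] gap y -0.0027 x -0.0468 width 0.04203857705043877
top 0.108 [(407, 418), (392, 261)]
top 0.09 [(402, 422), (387, 267)]
side 0.108 [(207, 381), (362, 334)]
side 0.09 [(206, 437), (361, 389)]
```

View pics/side4m.png

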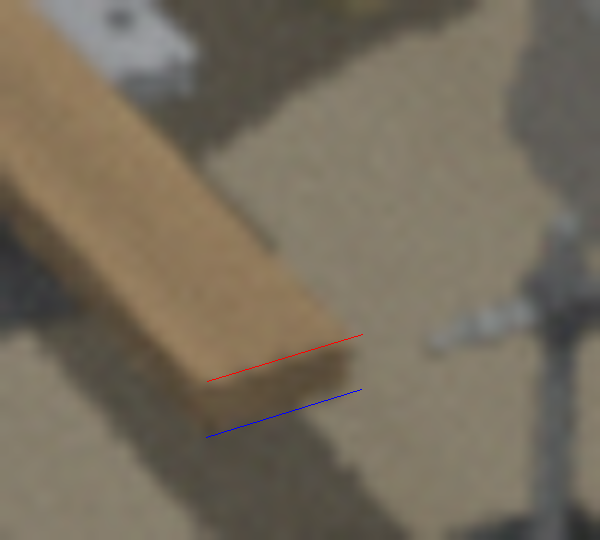

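View pics/top4m.png

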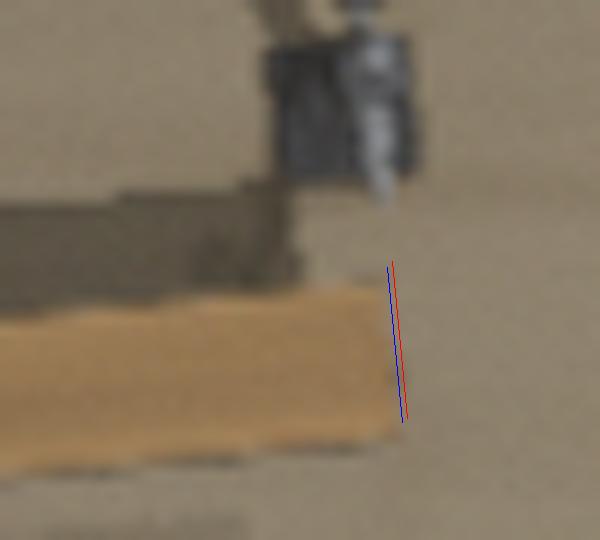

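Call:
send_rows(
  moves=[
    [[4,-0.1,0,0,0],[4,0,0,0.1,0]],
  ],
)

```text
t: 6.2
ee_pos: [0.5097, 0.1391, 0.1052]
tool_rot: [0.68, 0.733, -0.002, 0.0]
force: [-3.7, -0.7, 10.7]
grip_width: 0.519
```

```bash
python3 - <<'E'
from h import *
for i in range(4):
    st() if i in(0,3) else print(get_obs()['force'].round(2))
    for n in('top','side'): f=snap(n)
for n,(u0,v0,w,h,k) in {'top':(250,180,90,70,8),'side':(235,190,80,65,9)}.items():
    f=load(n);a=f['pixels'][v0:v0+h,u0:u0+w,::-1];cv2.imwrite(f'pics/{n}5z.png',cv2.resize(a,None,fx=k,fy=k,interpolation=cv2.INTER_CUBIC))
E
```

```text
t 6.2 pos [0.5097 0.1391 0.1052] x [-0.076  0.997 -0.003] y [ 0.997  0.076 -0.003] yang 4.34 F [-3.75 -0.7  10.73] M [-0.22  0.73 -0.06] g 0.519 tip 0.011 q [ 0.27  0.36 -0.37  0.84 -0.    1.76]
[-0.24  0.24  4.7 ]
[-0.67  0.37  4.46]
t 6.5 pos [0.5097 0.1391 0.1053] x [-0.076  0.997 -0.003] y [ 0.997  0.076 -0.003] yang 4.34 F [-1.57  0.38  5.49] M [-0.03  0.45 -0.01] g 0.524 tip 0.011 q [ 0.27  0.36 -0.37  0.84 -0.    1.76]
```

View pics/top5z.png

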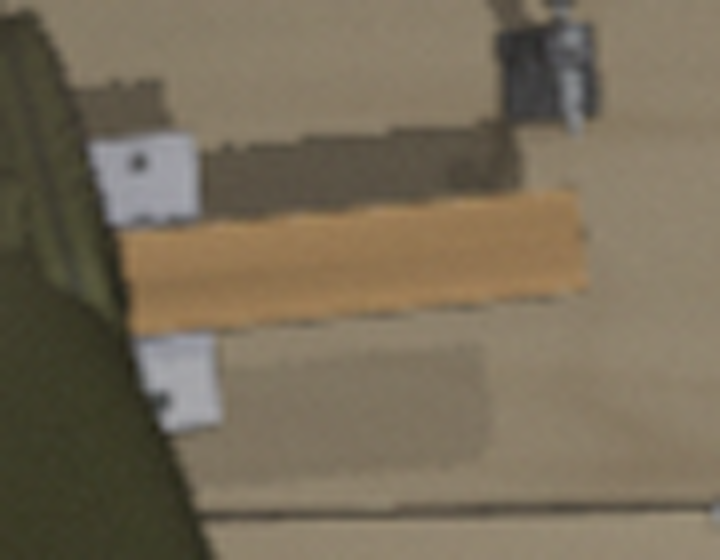

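View pics/side5z.png

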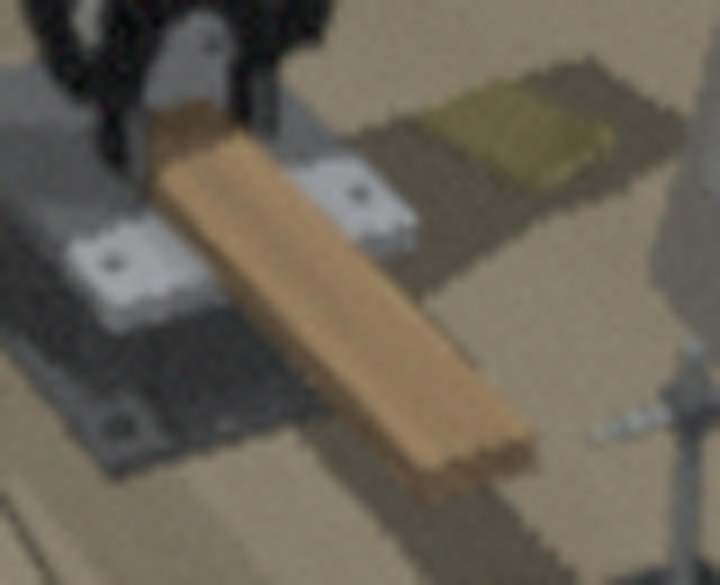

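```bash
python3 - <<'E'
from m import *
f=load('top');W=lambda x,y,z:world(f,tc(x,8,250),tc(y,8,180),z=z)
go('top',[(578,190),(586,290)],(575,130),250,180,8)
go('side',[(535,440),(423,472)],(594,437),235,190,9)
a=(W(120,233,.108)+W(135,335,.108))/2;b=(W(578,190,.108)+W(586,290,.108))/2
d=a-b;print('plank ang',np.degrees(np.arctan2(-d[0],d[1])),a,b)
p,q=W(197,132,.09),W(218,427,.09);e=p-q;print('edge',p,q,np.linalg.norm(e),np.degrees(np.arctan2(e[1],e[0])))
C=(p+q)/2+ys*.09;pc=b+d/np.linalg.norm(d)*.13;print('C',C,'plank x_s',xs@(pc-C),'y_s',ys@(pc-C))
E
```

```text
top end [ 0.5265 -0.0914  0.108 ] tip [ 0.5757 -0.0904  0.099 ] gap y 0.0025 x -0.0492 width 0.04378968798631177
side end [ 0.5241 -0.0994  0.108 ] tip [ 0.5713 -0.0936  0.099 ] gap y -0.0025 x -0.0475 width 0.0435781310456801
plank ang 4.334091162172029 [0.51148737 0.10680812 0.108     ] [ 0.52650602 -0.09135656  0.108     ]
edge [0.57939281 0.07593873 0.09      ] [0.44893897 0.0691081  0.09      ] 0.13063254488225712 2.997298590814909
C [0.50786589 0.16229842 0.09      ] plank x_s 0.00011185489885425636 y_s -0.1243337657438212
```

```bash
python3 -c "
from h import *
from workcell import hand_in
st();print(hand_in())"
```

```text
t 6.6 pos [0.5097 0.1391 0.1053] x [-0.076  0.997 -0.003] y [ 0.997  0.076 -0.003] yang 4.34 F [-0.52  0.52  5.42] M [-0.01  0.42 -0.03] g 0.52 tip 0.011 q [ 0.27  0.36 -0.37  0.84 -0.    1.76]
the job is handed in; nothing more can be done
None
```

I gripped the plank about 25 mm from its rear (+y) end before its balance point. I then turned it about 4.4° to square it with the stand and slid it about 138 mm towards the gauge. I handed it in at 6.6 s with the gripper still holding it.

| Last check | Result | Limit |
|---|---|---|
| Free end against the pointer tip | +2.5 mm (short) by the top camera, −2.5 mm (past) by the side camera | 5 mm |
| Plank centre from the stand's centre line | about 0 mm, measured from the plate's edge; about 5 mm measured from the pointer tip | 15 mm |
| Squareness | plank at 4.3°; the stand measured between 3.0° and 4.4°, so at most about 1.3° off | 5° |
| Press on the stand | light downward push, about 5 N of upward force at the wrist | plank–stand contact over 0.2 N |

- **Disagreement:** the two cameras differ by 5 mm on the free end. I took the middle as level, since comparing the end face's mid-height with the tip in the side view also came out level.
- **Not measured:** I did not measure tilt after the final push. A depth check shortly before the final position, and the last side picture, showed the plank flat.
- **Clearances:** the last pictures show a clear gap between the plank and the gauge. I sent no move near the cup, the foam specimen or the disc, but I did not measure their positions again at the end.

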